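# Tune the table radio with its two-speed dial

### The arm

A 7-joint arm with a two-finger parallel gripper is mounted at the origin on the work surface. World frame = base frame: x ahead of the robot, y to its left, z up, the work surface at z = 0. Lengths are in m, angles in rad, forces in N, time in s.
With the tool pointing down it reaches from about 0.4 to 0.85 m from the base axis. Payload 10.4 kg.
Tool frame: the origin (TCP) lies on the centre line of the jaws, within the pads' length; the fingertips stand 14 mm ahead of it and the grasp point (between the pads) lies 5 mm behind it (manip.tip_reach is the distance from the TCP to the fingertips, in m); z points along the fingers, y is the line along which they close (so a half turn about z gives the same grasp; the last joint's range is limited). The gripper opens to 85 mm and grips with 20 to 120 N. Pads are 22 mm wide; open, the fingers measure 114 mm over their backs; the gripper's body (76 mm by 85 mm) begins 54 mm behind the grasp point. The pads swing forward as they close: fully open they stand 13 mm farther back than shut.
Start: joints at [-1.13, 0.332, -0.065, 1.46, 0.022, 1.35, -0.088], TCP at [0.28, 0.559, 0.245] pointing down, gripper open.
Joint ranges: [-2.6, 2.6], [-0.5, 2.12], [-1.47, 1.34], [0.16, 2.42], [-1.27, 4.41], [0.06, 2.06], [-2.6, 2.6]. Speed limits (rad/s): [2.22, 2.22, 2.79, 2.79, 3.14, 3.14, 3.14].

### API

Orientations are given as a unit quaternion [x, y, z, w].
In Python, from workcell import manip gives the robot as it stands.
- The arm moves only by the shell command python3 -m pendant 'ROWS' [FORCE]. ROWS is JSON, a list of rows, each a list of 7 numbers: the shift along the tool's x, y, z in units of 50 mm (1.0 is 50 mm), then the turn, a rotation vector about the tool's x, y, z in units of 8 degrees (1.0 is 8 degrees), then the opening, from -1 (shut) to 1 (fully open), so that 0 is half open. In form: [[dx, dy, dz, ax, ay, az, jaw], ...]. A call has exactly 10 rows; each row is the pose to reach, as a shift and turn from the pose commanded when the call began, along the tool's axes at that moment; what a row does not reach only later rows make up. A row lasts 1/8 s, in which the tool goes at most 62.5 mm and 10.7 degrees, less where a joint would pass 70% of its speed; a pose out of reach is approached as far as the arm can. A call with a gripper value outside its range is refused whole. The fingers move at their own pace and stop on an object; FORCE is the grip in N (left out, the last holds). Time passes only in rows, so rows that repeat a pose let the fingers close, or fill a call up. It gives the time, the measured TCP pose, the force, the opening and the grip force at its end, in the units of the state.
- manip.get_obs(): the state, without advancing time (a new reading comes with each control period).
- manip.camera(name): name is "scene" or "side" or "wrist"; returns (picture, depth): 400x640x3 uint8, red, green, blue; 400x640 float32, m along the optical axis (not along the pixel's ray), 0 where there is no reading.
- manip.get_calibration(name): a dict with "fx", "fy", "cx", "cy" (pixels), "xyz" and "orientation" of the camera in the world. Camera axes: x right, y up, looking along -z (the intrinsics and any distortion apply to the point x, -y, -z); pixel columns grow to the right and rows downward; lengths in m; the calibration is good to about 2 mm. A picture is of the moment at which its call begins: read the wrist's pose just before it. get_calibration takes no time and is no camera call; for the wrist camera it gives the pose at the moment of the call.
- manip.hand_in(): hands the job in; it is judged then, once.
Trained networks look in the newest picture that a camera, given by its name, has taken for a name from the list of things; names that differ only in an ending like _2 or _b are one class to them, and where a whole thing is asked for, a point or a joint stands for the part that bears it (a point fixed in the world has none). Each returns a list of dicts, best first, with "p" (0 to 1); they miss things now and then, are a little off and sometimes report something else, mostly with a low value. They report only what shows in the picture. A call takes as long as a camera call.
- manip.find_in(thing, camera): "box" ([left, top, right, bottom] in pixels, round what is visible of it).
- manip.trace(thing, camera): "pixels" (400x640 bool, what is visible of it) and "box" ([left, top, right, bottom] in pixels, round what is visible of it).
- manip.tip_of(thing, camera): "pixel" ([column, row] in pixels: a listed point, or the origin of a listed thing).
The state is a dict: "clock": time; "joint_pos": joint angles; "joint_velocities": joint speeds; "tau": joint torques, N m; "position": TCP position; "ee_rot": TCP orientation; "ft_force": force on the tool from outside, world axes, zero at the start; "torque": the same for the moment, N m; "grip_width": opening from 0.0 (shut) to 1.0 (fully open); "grasp_force": force on a finger pad.
Only numpy, scipy, OpenCV 4.12 (cv2) and the standard library are available. Lean on these libraries where they do the work, as an engineer would, in place of code of your own. Each camera call takes 0.05 s, during which the arm holds its last target. There are 200 camera calls.

### The job

Tune the radio on the coffee table to its preset station by its two coaxial knobs, without pushing on the dial itself. First turn the wide outer knob clockwise until you feel it come up against the preset stop inside the radio, press on lightly but surely and never force it; then turn the slim inner knob clockwise until the thin black needle points exactly at the tip of the brass station tab. Leave the outer knob resting on its stop, leave the tab and the things around the radio alone, and let go.

Things in the scene. Friction and masses are not known exactly. Their poses are not given: they have to be found in the camera images.
- radio: Table radio, dark wood case 215 (its x) x 320 (its y) x 75 mm high, fixed to the table. Origin: centre of its underside, z up, front (grille) to its -x. On its flat top lies a round white dial, 198 mm across, centred on dial_axis.
- dial_axis (a point): Point on the vertical axis of dial and knobs, at the height of the radio's top (75 mm up, at y = +55 mm of the radio). Heights below are above this point; clockwise is as seen from above. The dial's pieces stand 0 to 2.35 rad clockwise of the radio's +y direction (+y towards +x). All but the knobs are below 15 mm.
- coarse_grip (a point): Centre of the outer, coarse knob: knurled dark steel cylinder 60 mm in diameter, 16 to 34 mm above dial_axis, this point at 25 mm. Turns freely against a steady friction of about 0.12 N m and stays where it is left. Clockwise carries pointer, needle and inner knob round clockwise 1:1. After 0.45 to 1.25 rad from the start it meets the stop (see pointer).
- fine_grip (a point): Centre of the inner, fine knob: knurled aluminium cylinder 22 mm in diameter, on the same axis above the outer one, 35 to 61 mm above dial_axis, this point at 48 mm. Friction about 0.03 N m. 1 rad of it clockwise moves the needle alone 0.4 rad clockwise.
- pointer: Wide steel pointer, a bar 8 mm wide reaching 66 mm from the axis, 5 to 12 mm above dial_axis, driven by the outer knob. Origin on the axis at the radio's top, own y along it outwards. Inside the case, out of sight, it meets a stop. Then the knob still gives by a spring of 10 N m/rad: 0.01 rad more adds 0.1 N m. A rise of 0.35 to 0.5 N m over free turning presses surely; over 0.65 forces it.
- needle_tip (a point): Tip of the thin black needle (3 mm wide, its last 8 mm 1.6 mm wide), 68 mm from the axis, 7 mm above dial_axis; at the start 0.5 rad clockwise of the pointer's middle line. The outer knob carries it along with the pointer; the inner knob moves it against the pointer.
- tab_point (a point): Where the needle's tip must stand: 68 mm from the axis, 7 mm above dial_axis, 2.5 mm inwards of the narrow tip (2.5 mm wide) of the brass station tab at the dial's rim. When the outer knob rests on its stop the needle is still 0.12 to 0.58 rad short (anticlockwise) of it. When let go, the outer knob springs back a little and stays resting on the stop.
- jar: Small blue ceramic pot, 46 mm wide, 42 mm high, standing loose on the radio's top beside the dial; origin under its base. To be left alone.
- mug: White coffee mug, 74 mm wide, 75 mm high, on a saucer at the left; origin under its base. To be left alone.
- remote: Black remote control, 190 x 48 x 20 mm, on the table at the right; origin centre of its underside. To be left alone.
- coarse (a joint): Angle of the outer knob (rad), grows clockwise seen from above; 0 when the pointer points along the radio's +y.
- fine (a joint): Angle of the inner knob (rad), relative to the pointer, which carries it; 0 at the start, grows clockwise seen from above.

How it is judged:
On the way, in this order (a step that is already met when the one before it is completed fails the run):
1. the outer knob has been turned against the stop and presses on it with more than 2.5 N (0.17 N m) (contact force between pointer_c2 and stop_c0 above 2.5 N), for 0.2 s.
2. the needle's tip stands within 2.5 mm of the tab point while the outer knob rests on its stop (distance between pointer_c2 and stop_c0 below 0.0105 m and horizontal distance between needle_tip and tab_point below 0.0025 m), for 0.2 s.
At the end, for the whole second after the job is handed in: The outer knob rests on its stop (the pointer's lug within 2 mm of touching it), the needle's tip is within 2.5 mm of the tab point, and both knobs are still and released (all of step 2 and velocity of joint coarse between -0.05 and 0.05 rad/s and velocity of joint fine between -0.05 and 0.05 rad/s).
It fails at once if the outer knob is forced on its stop: over 10 N, a turning moment of 0.68 N m above the friction (contact force between pointer_c2 and stop_c0 above 10 N).
It fails at once if the fingers push on the pointer, the needle or the tab (contact force between the fingers and pointer_c0 above 1 N or contact force between the fingers and needle_c0 above 1 N or contact force between the fingers and needle_c1 above 1 N or contact force between the fingers and tab_c0 above 1 N or contact force between the fingers and tab_c1 above 1 N).
It fails at once if the tab is shifted by more than 3 mm (distance of tab_point from where it was at the start of the episode above 0.003 m).
It fails at once if the pot, mug or remote control is moved by more than 30 mm (distance of any of jar, mug, remote from where it was at the start of the episode above 0.03 m).
It also fails if it takes over 72 s, if anything falls off the work surface, if the arm or the gripper's body presses on something with over 40 N, if the wrist force passes 120 N, or if a joint passes its speed limit or range.

## Working session

There is one attempt and no reset: what is moved stays moved. The work goes in short steps, Python scripts to look and compute and a shell command to move; the robot and the scene stay as the last step left them, time stands still between calls to the robot, and variables do not carry over. Pictures are saved under pics/ and viewed, at most 10 in all, crops included, and the job is handed in when it is done.

```bash
mkdir -p pics; cat > h.py <<'E'
import numpy as np, cv2
from scipy.spatial.transform import Rotation as R
from workcell import manip
def cal(n):
    c=manip.get_calibration(n); return c,R.from_quat(c["orientation"]).as_matrix(),np.array(c["xyz"])
def ray(n,px):
    c,M,o=cal(n); d=np.array([(px[0]-c["cx"])/c["fx"],-(px[1]-c["cy"])/c["fy"],-1.]); return o,M@d
def onz(n,px,z):
    o,d=ray(n,px); return o+d*(z-o[2])/d[2]
def atd(n,px,dep):
    o,d=ray(n,px); return o+d*dep
def save(n,f):
    p,d=manip.camera(n); cv2.imwrite(f,p[...,::-1]); return p,d
E
python3 - <<'E'
from h import *
o=manip.get_obs(); print({k:np.round(v,3) for k,v in o.items()})
for n in("scene","side"):
    p,d=save(n,f"pics/{n}0.png"); c,M,x=cal(n); print(n,c)
    for t in("coarse_grip","fine_grip","needle_tip","tab_point","dial_axis","radio","jar","mug","remote"):
        r=manip.tip_of(t,n)
        for q in r[:2]:
            u=q["pixel"]; dd=d[int(u[1]),int(u[0])]; print(t,round(q["p"],2),np.round(u,1),np.round(atd(n,u,dd),3))
E
```

```text
{'clock': np.float64(0.0), 'joint_pos': array([-1.13 ,  0.333, -0.065,  1.461,  0.022,  1.35 , -0.089]), 'joint_velocities': array([ 0.   , -0.002, -0.001, -0.   ,  0.   , -0.001,  0.002]), 'tau': array([ 0.0000e+00, -6.2545e+01,  4.9000e-02, -3.9161e+01,  1.6000e-02,
        1.0000e-02, -0.0000e+00]), 'position': array([0.279, 0.559, 0.245]), 'ee_rot': array([ 0.23 ,  0.973, -0.001, -0.   ]), 'ft_force': array([-0.264, -0.496,  0.006]), 'torque': array([-0.046, -0.06 ,  0.016]), 'grasp_force': np.float64(0.0), 'grip_width': np.float64(0.998)}
scene {'fx': 382.7476460497359, 'fy': 382.7476460497359, 'cx': 322.25239752562356, 'cy': 201.98685785853004, 'xyz': array([0.90385777, 0.67812428, 0.8230116 ]), 'orientation': array([0.09687888, 0.38985689, 0.88684814, 0.22831221])}
coarse_grip 0.88 [307.1 206.4] [ 0.579 -0.01   0.107]
fine_grip 0.4 [308.5 198.7] [ 0.572 -0.013  0.131]
needle_tip 0.49 [294.1 224.6] [0.628 0.006 0.075]
tab_point 0.52 [279.8 208.4] [ 0.637 -0.068  0.079]
dial_axis 0.6 [306.4 211.7] [0.588 0.003 0.103]
radio 0.9 [306.3 219.7] [0.594 0.013 0.084]
radio 0.32 [306.3 
[... 305 characters left out ...]
96.9812273785442, 'xyz': array([ 0.09496608, -0.49508224,  0.91266675]), 'orientation': array([ 0.31158202, -0.12367495, -0.35357796,  0.87327188])}
coarse_grip 0.58 [331.7 196.9] [ 0.565 -0.039  0.109]
fine_grip 0.65 [328.7 201.7] [ 0.552 -0.042  0.105]
fine_grip 0.42 [329.1 189.7] [ 0.564 -0.03   0.13 ]
needle_tip 0.19 [329.3 198.1] [ 0.558 -0.038  0.11 ]
tab_point 0.49 [358.2 195.1] [ 0.633 -0.066  0.083]
dial_axis 0.9 [330.1 199. ] [ 0.556 -0.042  0.112]
dial_axis 0.59 [331.3 188.4] [ 0.568 -0.034  0.135]
radio 0.82 [342.4 236. ] [ 0.519 -0.122  0.076]
jar 0.54 [327.8 258.5] [ 0.439 -0.154  0.104]
mug 0.78 [225.7 138.7] [0.543 0.393 0.028]
remote 0.73 [435.9 336.4] [ 0.504 -0.417  0.023]
```

```bash
python3 - <<'E'
import cv2,numpy as np
a=cv2.imread("pics/scene0.png")[120:300,200:440];b=cv2.imread("pics/side0.png")[120:300,210:450]
cv2.imwrite("pics/c0.png",np.vstack([cv2.resize(i,(800,300*2),interpolation=3)[:, :][0:600:2] if 0 else cv2.resize(i,(400,300),interpolation=3) for i in(a,b)]))
E
```

```text
(no output)
```

View pics/c0.png

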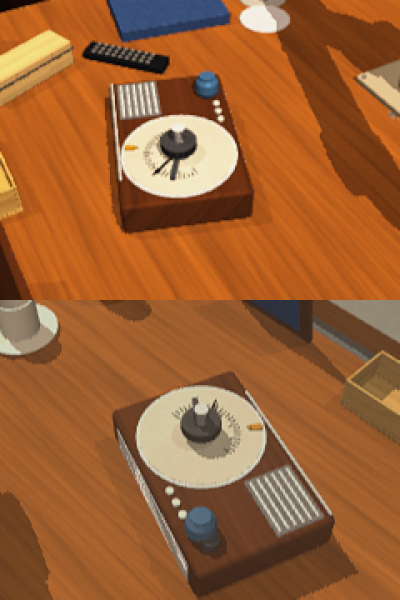

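```bash
python3 -m pendant '[[-0.5,-0.4,-0.3,0,0,0,1],[-1.4,-1.1,-0.6,0,0,0,1],[-2.3,-1.8,-1,0,0,0,1],[-3.2,-2.5,-1.1,0,0,0,1],[-4.1,-3.2,-1.1,0,0,0,1],[-5,-3.9,-1.1,0,0,0,1],[-5.9,-4.6,-1.1,0,0,0,1],[-6.8,-5.3,-1.1,0,0,0,1],[-7.7,-6,-1.1,0,0,0,1],[-8.2,-6.4,-1.1,0,0,0,1]]' 20; python3 -m pendant '[[-0.7,-0.5,0,0,0,0,1],[-1.4,-1.1,0,0,0,0,1],[-1.9,-1.5,0,0,0,0,1],[-2.1,-1.6,0,0,0,0,1],[-2.1,-1.6,0,0,0,0,1],[-2.1,-1.6,0,0,0,0,1],[-2.1,-1.6,0,0,0,0,1],[-2.1,-1.6,0,0,0,0,1],[-2.1,-1.6,0,0,0,0,1],[-2.1,-1.6,0,0,0,0,1]]'
python3 - <<'E'
from h import *
o=manip.get_obs(); print({k:np.round(v,3) for k,v in o.items()})
p,d=save("wrist","pics/w1.png"); print(cal("wrist"))
np.save("w1.npy",d)
for t in("coarse_grip","fine_grip","needle_tip","tab_point","dial_axis","pointer","jar"):
    for q in manip.tip_of(t,"wrist")[:2]:
        u=q["pixel"]; print(t,round(q["p"],2),np.round(u,1),np.round(atd("wrist",u,d[int(u[1]),int(u[0])]),4))
E
```

```text
clock: 2.25
position: [0.504, 0.0862, 0.3006]
ee_rot: [0.231, 0.973, 0.0, 0.0]
ft_force: [-0.6, 0.5, 0.8]
grip_width: 1.003
grasp_force: 0.0
clock: 3.5
position: [0.5612, -0.0291, 0.3003]
ee_rot: [0.23, 0.973, 0.0, 0.0]
ft_force: [-0.4, -0.6, 0.2]
grip_width: 1.0
grasp_force: 0.0
{'clock': np.float64(3.5), 'joint_pos': array([-0.431,  0.169,  0.461,  1.569, -0.076,  1.422,  1.142]), 'joint_velocities': array([ 0.   ,  0.002,  0.002,  0.   , -0.001,  0.   , -0.   ]), 'tau': array([-7.0000e-02, -4.6282e+01,  3.3670e+00, -3.9608e+01,  1.3000e-02,
        3.0000e-03, -2.0000e-03]), 'position': array([ 0.561, -0.029,  0.3  ]), 'ee_rot': array([0.23 , 0.973, 0.   , 0.   ]), 'ft_force': array([-0.418, -0.613,  0.186]), 'torque': array([ 0.022, -0.003,  0.005]), 'grasp_force': np.float64(0.0), 'grip_width': np.float64(1.0)}
({'fx': 282.8891865629998, 'fy': 282.8891865629998, 'cx': 318.54405739960004, 'cy': 199.9641134775173, 'xyz': array([0.49283189, 0.00600696, 0.42901532]), 'orientation': array([-0.12919063, -0.07993273,  0.51964201,  0.84076913])}, array([[ 4.47165884e-01, -8.53144796e-01, -2.68675696e-01],
       [ 8.94451034e-01,  4.26563925e-01,  1.34166189e-01],
       [ 1.44173673e-04, -3.00311797e-01,  9.53841079e-01]]), array([0.49283189, 0.00600696, 0.42901532]))
fine_grip 0.68 [328.1 179.7] [ 0.5648 -0.0178  0.1139]
fine_grip 0.63 [323.6 190.2] [ 0.568  -0.0255  0.136 ]
needle_tip 0.53 [368.1 215.8] [0.6406 0.0054 0.0784]
tab_point 0.29 [326.1 192.7] [ 0.5716 -0.0243  0.1362]
dial_axis 0.8 [326.4 183. ] [ 0.5631 -0.0196  0.1322]
pointer 0.59 [325.4 182.4] [ 0.5639 -0.021   0.1242]
jar 0.83 [196.2 138.3] [ 0.4579 -0.1291  0.1072]
jar 0.58 [326.1 189.2] [ 0.5682 -0.0226  0.1357]
```

View pics/w1.png

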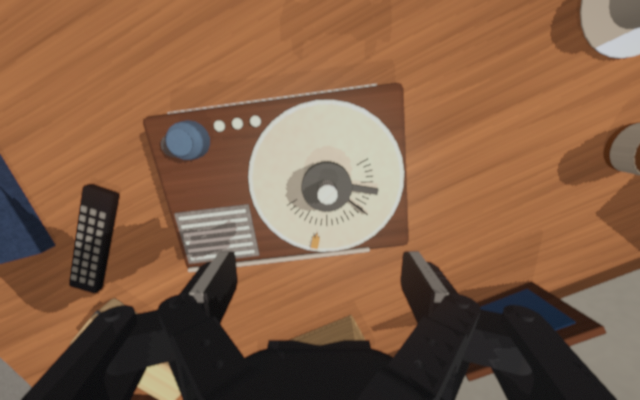

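```bash
cat >> h.py <<'E'
from scipy.optimize import least_squares
def circ(P):
    f=lambda v:np.hypot(P[:,0]-v[0],P[:,1]-v[1])-v[2]
    return least_squares(f,[*P.mean(0),.09],loss="soft_l1",f_scale=.001).x
def proj(n,P):
    c,M,o=cal(n); q=(np.asarray(P)-o)@M; return np.stack([c["cx"]-c["fx"]*q[...,0]/q[...,2],c["cy"]+c["fy"]*q[...,1]/q[...,2]],-1)
def axis(n,p,d,z=.0755):
    hsv=cv2.cvtColor(p,cv2.COLOR_RGB2HSV); m=((hsv[...,1]<95)&(hsv[...,2]>110)).astype(np.uint8)
    cs,_=cv2.findContours(m,cv2.RETR_EXTERNAL,cv2.CHAIN_APPROX_NONE)
    ctr=proj(n,[.568,-.026,z]); cs=[c for c in cs if cv2.pointPolygonTest(cv2.convexHull(c),(float(ctr[0]),float(ctr[1])),False)>0]
    h=max(cs,key=cv2.contourArea)[:,0]
    return circ(np.array([onz(n,u,z)[:2] for u in h]))
def polar(n,p,c,z,r0=.03,r1=.09,nr=240,na=1440):
    r=np.linspace(r0,r1,nr)[:,None]; a=np.linspace(0,2*np.pi,na,endpoint=False)[None]   # a grows clockwise from world +y towards +x
    P=np.stack([c[0]+r*np.sin(a),c[1]+r*np.cos(a),z+0*r*a],-1)
    uv=proj(n,P).astype(np.float32)
    return cv2.remap(p,uv[...,0],uv[...,1],cv2.INTER_CUBIC)
E
python3 - <<'E'
from h import *
p=cv2.imread("pics/w1.png")[...,::-1].copy(); d=np.load("w1.npy")
c=axis("wrist",p,d); print("dial",c)
yy,xx=np.mgrid[0:400,0:640]; cc,M,o=cal("wrist")
D=np.stack([(xx-cc["cx"])/cc["fx"],-(yy-cc["cy"])/cc["fy"],-np.ones_like(xx,float)],-1)@M.T
W=o+D*d[...,None]; near=(np.hypot(W[...,0]-c[0],W[...,1]-c[1])<.045)&(d>0)
for a,b in((.13,.15),(.1,.118),(.0,.08)):
    m=near&(W[...,2]>a)&(W[...,2]<b); print(a,m.sum(),W[m].mean(0),np.median(W[m][:,2]))
m=near&(W[...,2]>.13)
for nm,m,z in(("fine",near&(W[...,2]>.13),.136),("both",near&(W[...,2]>.104),.109)):
    cs,_=cv2.findContours(m.astype(np.uint8),0,1); h=max(cs,key=cv2.contourArea)[:,0]
    print(nm,circ(np.array([onz("wrist",u,z)[:2] for u in h])))
cv2.imwrite("pics/pol1.png",cv2.resize(np.roll(polar("wrist",p,c,.082),0,1)[:, :720],(800,400))[...,::-1])
E
```

```text
dial [ 0.57762    -0.0278306   0.10364355]
0.13 335 [ 0.57272493 -0.02372728  0.13548963] 0.13573064782560296
0.1 1632 [ 0.57045869 -0.0228949   0.1087162 ] 0.10877745787464474
0.0 1618 [ 0.57210182 -0.03024206  0.07782113] 0.0778397313120135
fine [ 0.74026286 -0.09544843  0.1339459 ]
both [ 0.76304695 -0.10478488  0.14629577]
```

View pics/pol1.png

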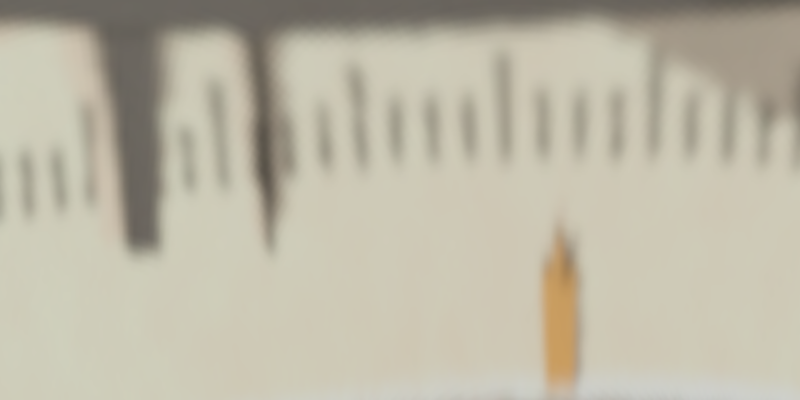

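```bash
cat >> h.py <<'E'
def circ(P,r,c0=(.571,-.025)):
    f=lambda v:np.hypot(P[:,0]-v[0],P[:,1]-v[1])-r
    s=least_squares(f,c0,loss="soft_l1",f_scale=.0007); return s.x,np.median(np.abs(f(s.x)))
E
python3 - <<'E'
from h import *
p=cv2.imread("pics/w1.png")[...,::-1].copy(); d=np.load("w1.npy"); n="wrist"
cc,M,o=cal(n); g=cv2.GaussianBlur(cv2.cvtColor(p,cv2.COLOR_RGB2HSV)[...,1],(3,3),0).astype(float)
from scipy.ndimage import map_coordinates as mc
# dial rim: strongest saturation rise along rays
for z in(.0755,.0778):
    c=np.array([.572,-.024])
    for it in range(3):
        r=np.linspace(.088,.11,90); a=np.linspace(0,2*np.pi,360)[:,None]
        P=np.stack([c[0]+r*np.sin(a),c[1]+r*np.cos(a),z+0*r*a],-1); uv=proj(n,P)
        S=mc(g,[uv[...,1],uv[...,0]],order=1); k=np.argmax(np.gradient(S,axis=1),1)
        E=P[np.arange(360),k]; c,e=circ(E,.099,c); 
    print(z,c,e)
W=None
yy,xx=np.mgrid[0:400,0:640]
D=np.stack([(xx-cc["cx"])/cc["fx"],-(yy-cc["cy"])/cc["fy"],-np.ones_like(xx,float)],-1)@M.T
W=o+D*d[...,None]
near=(np.hypot(W[...,0]-c[0],W[...,1]-c[1])<.045)&(d>0)
m=near&(W[...,2]>.1345)&(W[...,2]<.138); print("fine top",m.sum(),np.median(W[m],0),(W[m].max(0)+W[m].min(0))/2,np.ptp(W[m],axis=0))
m=near&(W[...,2]>.1075)&(W[...,2]<.111);print("coarse top",(W[m].max(0)+W[m].min(0))/2,np.ptp(W[m],axis=0))
cv2.imwrite("pics/pol2.png",cv2.resize(polar(n,p,c,.082)[:, :720],(800,400))[...,::-1])
# fingertips
t=(d>0)&(W[...,2]>.2)&(W[...,2]<.34)&(yy<300); 
for s in(xx<320,xx>=320):
    k=t&s; print("finger",k.sum(),W[k][:,2].min(),np.percentile(W[k][:,2],5),np.median(W[k],0))
E
```

```text
0.0755 [ 0.5746357  -0.02452298] 0.0016192461965605365
0.0778 [ 0.57407468 -0.02433828] 0.0008717619719811054
fine top 290 [ 0.57321585 -0.0239954   0.13588709] [ 0.57318092 -0.02396858  0.13596189] [0.02082925 0.0209529  0.00291455]
coarse top [ 0.57304602 -0.02403345  0.10922119] [0.05857773 0.05893367 0.00343049]
finger 1953 0.29873564218782184 0.3034465045322098 [ 0.53247655 -0.06538176  0.32043032]
finger 1947 0.29869832384694067 0.30343630087412493 [0.57408948 0.01522207 0.32032689]
```

View pics/pol2.png

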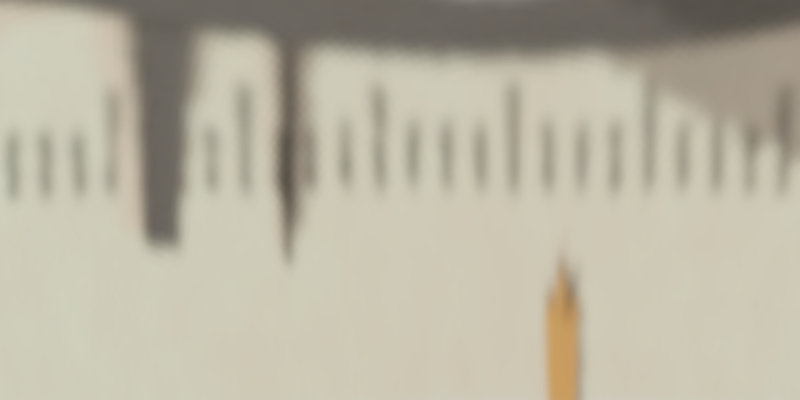

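```bash
python3 -m pendant '[[-0.06,0.07,0.6,0,0,-0.6,1],[-0.17,0.2,1.3,0,0,-1.4,1],[-0.17,0.2,2,0,0,-2.2,1],[-0.17,0.2,2.6,0,0,-3,1],[-0.17,0.2,3,0,0,-3.6,1],[-0.17,0.2,3.3,0,0,-3.6,1],[-0.17,0.2,3.6,0,0,-3.6,1],[-0.17,0.2,3.85,0,0,-3.6,1],[-0.17,0.2,3.98,0,0,-3.6,1],[-0.17,0.2,3.98,0,0,-3.6,1]]'
python3 - <<'E'
from h import *
o=manip.get_obs();print(o["position"],R.from_quat(o["ee_rot"]).as_matrix().round(3),o["torque"],o["ft_force"],o["joint_pos"][6])
E
```

```text
clock: 5.15
position: [0.5732, -0.024, 0.101]
ee_rot: [-0.019, 1.0, -0.0, -0.0]
ft_force: [-0.3, 0.2, -0.1]
grip_width: 0.999
grasp_force: 0.0
[ 0.57321628 -0.02397271  0.1010299 ] [[-0.999 -0.039 -0.   ]
 [-0.039  0.999 -0.   ]
 [ 0.    -0.    -1.   ]] [ 0.03457838 -0.01433638  0.00033758] [-0.27406515  0.22408378 -0.14731931] 1.6890361112883359
```

```bash
python3 -m pendant '[[0,0,0,0,0,0,0.6],[0,0,0,0,0,0,0.4],[0,0,0,0,0,0,0.3],[0,0,0,0,0,0,0],[0,0,0,0,0,0,-0.2],[0,0,0,0,0,0,-0.2],[0,0,0,0,0,0,-0.2],[0,0,0,0,0,0,-0.2],[0,0,0,0,0,0,-0.2],[0,0,0,0,0,0,-0.2]]' 40
cat > s.py <<'E'
from h import *
o=manip.get_obs();t=R.from_quat(o["ee_rot"]).as_matrix();print("pos",o["position"].round(4),"yawcw",round(float(np.arctan2(t[0,1],t[1,1])),4),"torque",o["torque"].round(3),"F",o["ft_force"].round(2),"j7",o["joint_pos"][6].round(3),"tau",o["tau"].round(2)[[4,5,6]],o["grip_width"].round(3),round(float(o["grasp_force"]),1))
E
python3 s.py
```

```text
clock: 6.4
position: [0.5738, -0.0249, 0.1025]
ee_rot: [-0.019, 1.0, -0.0, 0.001]
ft_force: [-1.7, -3.3, 7.8]
grip_width: 0.684
grasp_force: 41.6Traceback (most recent call last):
  File "s.py", line 2, in <module>
    o=manip.get_obs();t=R.from_quat(o["ee_rot"]).as_matrix();print("pos",o["position"].round(4),"yawcw",round(float(np.arctan2(t[0,1],t[1,1])),4),"torque",o["torque"].round(3),"F",o["ft_force"].round(2),"j7",o["joint_pos"][6].round(3),"tau",o["tau"].round(2)[[4,5,6]],o["grip_width"].round(3),round(float(o["grasp_force"]),1))
                                                                                                                                                                                                                                                                            ^^^^^^^^^^^^^^^^^^^^^
AttributeError: 'float' object has no attribute 'round'
```

```bash
sed -i 's/o\["grip_width"\].round(3)/round(float(o["grip_width"]),3)/;s/o\["joint_pos"\]\[6\].round(3)/round(float(o["joint_pos"][6]),3)/' s.py; python3 s.py; python3 -m pendant '[[0,0,0,0,0,0.2,-0.2],[0,0,0,0,0,0.5,-0.2],[0,0,0,0,0,0.8,-0.2],[0,0,0,0,0,1.1,-0.2],[0,0,0,0,0,1.4,-0.2],[0,0,0,0,0,1.7,-0.2],[0,0,0,0,0,2.0,-0.2],[0,0,0,0,0,2.3,-0.2],[0,0,0,0,0,2.5,-0.2],[0,0,0,0,0,2.6,-0.2]]' >/dev/null; python3 s.py
```

```text
pos [ 0.5738 -0.0249  0.1025] yawcw -0.0381 torque [-0.729  0.531  0.009] F [-1.67 -3.35  7.76] j7 1.689 tau [-1.04 -0.66 -0.03] 0.684 41.6
pos [ 0.5739 -0.0249  0.1025] yawcw 0.3254 torque [-0.817  0.448  0.086] F [-2.41 -2.37  7.21] j7 1.347 tau [-1.16 -0.68 -0.02] 0.689 41.6
```

```bash
cat > chk.py <<'E'
from h import *
import sys
o=manip.get_obs();t=R.from_quat(o["ee_rot"]).as_matrix();tz=o["torque"][2]
print(round(o["clock"],2),"yaw",round(float(np.arctan2(t[0,1],t[1,1])),4),"Tz",round(float(tz),3),"F",o["ft_force"].round(1))
sys.exit(tz>float(sys.argv[1]))
E
python3 -m pendant '[[0,0,0,0,0,0.06,-0.2],[0,0,0,0,0,0.12,-0.2],[0,0,0,0,0,0.18,-0.2],[0,0,0,0,0,0.24,-0.2],[0,0,0,0,0,0.3,-0.2],[0,0,0,0,0,0.36,-0.2],[0,0,0,0,0,0.42,-0.2],[0,0,0,0,0,0.48,-0.2],[0,0,0,0,0,0.54,-0.2],[0,0,0,0,0,0.6,-0.2]]' >/dev/null; python3 chk.py .25
for i in 1 ; do python3 -m pendant '[[0,0,0,0,0,0.02,-0.2],[0,0,0,0,0,0.05,-0.2],[0,0,0,0,0,0.07,-0.2],[0,0,0,0,0,0.1,-0.2],[0,0,0,0,0,0.12,-0.2],[0,0,0,0,0,0.15,-0.2],[0,0,0,0,0,0.17,-0.2],[0,0,0,0,0,0.2,-0.2],[0,0,0,0,0,0.22,-0.2],[0,0,0,0,0,0.25,-0.2]]'>/dev/null; python3 chk.py .25; done
python3 - <<'E'
from h import *
p,d=save("wrist","pics/w2.png")
cv2.imwrite("pics/c2.png",cv2.resize(p[100:400,160:480],(640,600),interpolation=3)[...,::-1])
E
```

```text
8.9 yaw 0.4088 Tz 0.093 F [-1.5 -3.   7.8]
10.15 yaw 0.4436 Tz 0.118 F [-1.7 -3.9  7.9]False
False
```

View pics/c2.png

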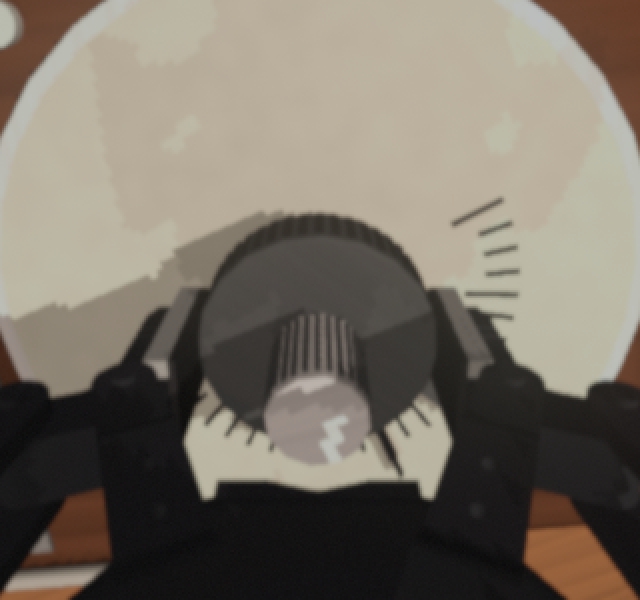

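```bash
sed -i 's/sys.exit(tz/sys.exit(int(tz/;s/argv\[1\]))/argv[1])))/' chk.py
python3 -m pendant '[[0,0,0,0,0,0.02,-0.2],[0,0,0,0,0,0.05,-0.2],[0,0,0,0,0,0.07,-0.2],[0,0,0,0,0,0.1,-0.2],[0,0,0,0,0,0.12,-0.2],[0,0,0,0,0,0.15,-0.2],[0,0,0,0,0,0.17,-0.2],[0,0,0,0,0,0.2,-0.2],[0,0,0,0,0,0.22,-0.2],[0,0,0,0,0,0.25,-0.2]]'>/dev/null; python3 chk.py .22 &&
python3 -m pendant '[[0,0,0,0,0,0.02,-0.2],[0,0,0,0,0,0.05,-0.2],[0,0,0,0,0,0.07,-0.2],[0,0,0,0,0,0.1,-0.2],[0,0,0,0,0,0.12,-0.2],[0,0,0,0,0,0.15,-0.2],[0,0,0,0,0,0.17,-0.2],[0,0,0,0,0,0.2,-0.2],[0,0,0,0,0,0.22,-0.2],[0,0,0,0,0,0.25,-0.2]]'>/dev/null && python3 chk.py .22 &&
python3 -m pendant '[[0,0,0,0,0,0.02,-0.2],[0,0,0,0,0,0.05,-0.2],[0,0,0,0,0,0.07,-0.2],[0,0,0,0,0,0.1,-0.2],[0,0,0,0,0,0.12,-0.2],[0,0,0,0,0,0.15,-0.2],[0,0,0,0,0,0.17,-0.2],[0,0,0,0,0,0.2,-0.2],[0,0,0,0,0,0.22,-0.2],[0,0,0,0,0,0.25,-0.2]]'>/dev/null && python3 chk.py .22 &&
python3 -m pendant '[[0,0,0,0,0,0.02,-0.2],[0,0,0,0,0,0.05,-0.2],[0,0,0,0,0,0.07,-0.2],[0,0,0,0,0,0.1,-0.2],[0,0,0,0,0,0.12,-0.2],[0,0,0,0,0,0.15,-0.2],[0,0,0,0,0,0.17,-0.2],[0,0,0,0,0,0.2,-0.2],[0,0,0,0,0,0.22,-0.2],[0,0,0,0,0,0.25,-0.2]]'>/dev/null && python3 chk.py .22 &&
python3 -m pendant '[[0,0,0,0,0,0.02,-0.2],[0,0,0,0,0,0.05,-0.2],[0,0,0,0,0,0.07,-0.2],[0,0,0,0,0,0.1,-0.2],[0,0,0,0,0,0.12,-0.2],[0,0,0,0,0,0.15,-0.2],[0,0,0,0,0,0.17,-0.2],[0,0,0,0,0,0.2,-0.2],[0,0,0,0,0,0.22,-0.2],[0,0,0,0,0,0.25,-0.2]]'>/dev/null && python3 chk.py .22
```

```text
11.45 yaw 0.4785 Tz 0.13 F [-1.4 -3.5  7.5]
12.7 yaw 0.5135 Tz 0.098 F [-2.2 -2.9  7.3]
13.95 yaw 0.5484 Tz 0.109 F [-1.9 -3.   7.4]
15.2 yaw 0.5832 Tz 0.12 F [-2.5 -3.3  7.9]
16.45 yaw 0.6177 Tz 0.343 F [-1.9 -2.6  8.4]
```

```bash
python3 -m pendant '[[0,0,0,0,0,0.02,-0.2],[0,0,0,0,0,0.04,-0.2],[0,0,0,0,0,0.06,-0.2],[0,0,0,0,0,0.08,-0.2],[0,0,0,0,0,0.1,-0.2],[0,0,0,0,0,0.12,-0.2],[0,0,0,0,0,0.12,-0.2],[0,0,0,0,0,0.12,-0.2],[0,0,0,0,0,0.12,-0.2],[0,0,0,0,0,0.12,-0.2]]'>/dev/null; python3 chk.py .22
```

```text
17.7 yaw 0.6342 Tz 0.455 F [-3.  -4.3  8.2]
```

```bash
python3 -m pendant '[[0,0,0,0,0,0.02,-0.2],[0,0,0,0,0,0.04,-0.2],[0,0,0,0,0,0.05,-0.2],[0,0,0,0,0,0.05,-0.2],[0,0,0,0,0,0.05,-0.2],[0,0,0,0,0,0.05,-0.2],[0,0,0,0,0,0.05,-0.2],[0,0,0,0,0,0.05,-0.2],[0,0,0,0,0,0.05,-0.2],[0,0,0,0,0,0.05,-0.2]]'>/dev/null; python3 chk.py .22
```

```text
18.95 yaw 0.6411 Tz 0.533 F [-2.1 -4.2  7.8]
```

```bash
python3 -m pendant '[[0,0,0,0,0,0,0.5],[0,0,0,0,0,0,0.8],[0,0,0,0,0,0,1],[0,0,0,0,0,0,1],[0,0,0,0,0,0,1],[0,0,-0.3,0,0,0,1],[0,0,-1,0,0,0,1],[0,0,-2,0,0,0,1],[0,0,-3,0,0,0,1],[0,0,-3.6,0,0,0,1]]'; python3 -m pendant '[[0,0,-0.3,0,0,-0.6,1],[0,0,-0.4,0,0,-1.4,1],[0,0,-0.4,0,0,-2.4,1],[0,0,-0.4,0,0,-3.2,1],[0,0,-0.4,0,0,-3.6,1],[0,0,-0.4,0,0,-3.6,1],[0,0,-0.4,0,0,-3.6,1],[0,0,-0.4,0,0,-3.6,1],[0,0,-0.4,0,0,-3.6,1],[0,0,-0.4,0,0,-3.6,1]]'; python3 s.py
python3 - <<'E'
from h import *
n="wrist"
p,d=save(n,"pics/w3.png");np.save("w3.npy",d);cc,M,o=cal(n)
yy,xx=np.mgrid[0:400,0:640]
D=np.stack([(xx-cc["cx"])/cc["fx"],-(yy-cc["cy"])/cc["fy"],-np.ones_like(xx,float)],-1)@M.T
W=o+D*d[...,None]; c=np.array([.5731,-.024])
near=(np.hypot(W[...,0]-c[0],W[...,1]-c[1])<.045)&(d>0)
for a,b in((.1345,.138),(.1075,.111)):
    m=near&(W[...,2]>a)&(W[...,2]<b); print(m.sum(),(W[m].max(0)+W[m].min(0))/2,np.ptp(W[m],axis=0))
cv2.imwrite("pics/pol3.png",cv2.resize(polar(n,p,c,.082)[:, :720],(800,400))[...,::-1])
E
```

```text
clock: 20.2
position: [0.5738, -0.0243, 0.2853]
ee_rot: [0.315, 0.949, 0.001, 0.002]
ft_force: [0.5, -0.4, -0.4]
grip_width: 1.004
grasp_force: 0.0
clock: 21.45
position: [0.5733, -0.024, 0.3013]
ee_rot: [0.069, 0.998, 0.0, -0.0]
ft_force: [-0.0, 0.2, 0.1]
grip_width: 1.003
grasp_force: 0.0
pos [ 0.5733 -0.024   0.3013] yawcw 0.1386 torque [ 0.002 -0.015  0.008] F [-0.04  0.21  0.14] j7 1.472 tau [ 0.02  0.   -0.01] 1.003 0.0
296 [ 0.57330271 -0.02382743  0.13621545] [0.02077341 0.02137969 0.00342669]
1531 [ 0.57301455 -0.02381782  0.10921749] [0.05844214 0.0591852  0.00342712]
```

View pics/pol3.png

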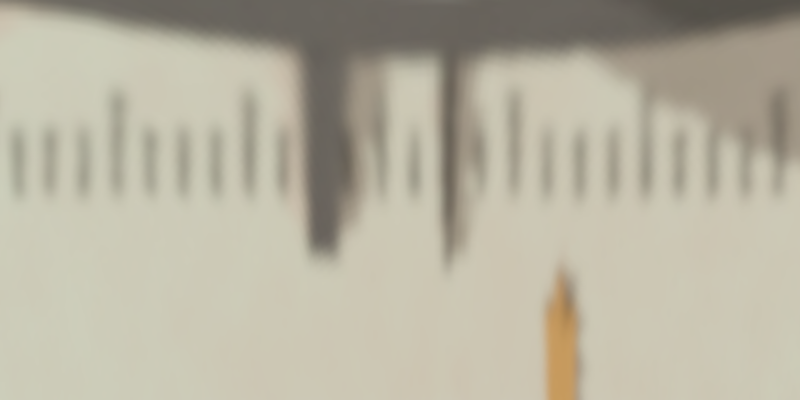

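```bash
python3 -m pendant '[[0,0,0.6,0,0,0,0],[0,0,1.4,0,0,0,0],[0,0,2.2,0,0,0,0],[0,0,2.8,0,0,0,0],[0,0,3.2,0,0,0,0],[0,0,3.4,0,0,0,0],[0,0,3.49,0,0,0,0],[0,0,3.49,0,0,0,0],[0,0,3.49,0,0,0,-0.2],[0,0,3.49,0,0,0,-0.3]]' 20; python3 -m pendant '[[0,0,0,0,0,0,-0.4],[0,0,0,0,0,0,-0.5],[0,0,0,0,0,0,-0.6],[0,0,0,0,0,0,-0.8],[0,0,0,0,0,0,-0.8],[0,0,0,0,0,0,-0.8],[0,0,0,0,0,0,-0.8],[0,0,0,0,0,0,-0.8],[0,0,0,0,0,0,-0.8],[0,0,0,0,0,0,-0.8]]'; python3 s.py
```

```text
clock: 22.75
position: [0.5736, -0.024, 0.1273]
ee_rot: [0.069, 0.998, 0.0, 0.0]
ft_force: [0.7, 0.1, 0.6]
grip_width: 0.35
grasp_force: 0.0
clock: 24.0
position: [0.5735, -0.0246, 0.1271]
ee_rot: [0.069, 0.998, -0.0, 0.0]
ft_force: [-2.2, -3.0, 6.2]
grip_width: 0.246
grasp_force: 19.8
pos [ 0.5735 -0.0246  0.1271] yawcw 0.139 torque [-0.812  0.32   0.022] F [-2.19 -2.98  6.2 ] j7 1.525 tau [-1.1  -0.48  0.01] 0.246 19.8
```

```bash
python3 -m pendant '[[0,0,0,0,0,0.3,-0.8],[0,0,0,0,0,0.7,-0.8],[0,0,0,0,0,1.2,-0.8],[0,0,0,0,0,1.7,-0.8],[0,0,0,0,0,2.2,-0.8],[0,0,0,0,0,2.7,-0.8],[0,0,0,0,0,3.2,-0.8],[0,0,0,0,0,3.7,-0.8],[0,0,0,0,0,4.1,-0.8],[0,0,0,0,0,4.3,-0.8]]'>/dev/null; python3 s.py;  python3 -m pendant '[[0,0,0,0,0,0.3,-0.8],[0,0,0,0,0,0.7,-0.8],[0,0,0,0,0,1.2,-0.8],[0,0,0,0,0,1.7,-0.8],[0,0,0,0,0,2.2,-0.8],[0,0,0,0,0,2.7,-0.8],[0,0,0,0,0,3.2,-0.8],[0,0,0,0,0,3.5,-0.8],[0,0,0,0,0,3.6,-0.8],[0,0,0,0,0,3.6,-0.8]]'>/dev/null; python3 s.py
python3 -m pendant '[[0,0,0,0,0,0,-0.4],[0,0,0,0,0,0,-0.2],[0,0,0,0,0,0,0],[0,0,0,0,0,0,0],[0,0,-0.3,0,0,0,0],[0,0,-1,0,0,0,0],[0,0,-1.8,0,0,0,0.5],[0,0,-2.5,0,0,0,1],[0,0,-3.1,0,0,0,1],[0,0,-3.5,0,0,0,1]]'; python3 -m pendant '[[0,0,0,0,0,-1,1],[0,0,0,0,0,-2,1],[0,0,0,0,0,-3,1],[0,0,0,0,0,-4,1],[0,0,0,0,0,-5,1],[0,0,0,0,0,-6,1],[0,0,0,0,0,-7,1],[0,0,0,0,0,-7.6,1],[0,0,0,0,0,-7.9,1],[0,0,0,0,0,-7.9,1]]'
python3 - <<'E'
from h import *
n="wrist"
p,d=save(n,"pics/w4.png")
cv2.imwrite("pics/pol4.png",cv2.resize(polar(n,p,[.5731,-.0239],.082)[:, :720],(800,400))[...,::-1])
E
```

```text
pos [ 0.5736 -0.0243  0.1271] yawcw 0.7405 torque [-0.693  0.28   0.022] F [-1.39 -2.53  5.69] j7 0.957 tau [-0.91 -0.29  0.17] 0.249 19.8
pos [ 0.5738 -0.0242  0.1272] yawcw 1.2413 torque [-0.65   0.022  0.022] F [ 0.29 -2.59  4.57] j7 0.488 tau [-0.83  0.12 -0.12] 0.249 19.8
clock: 27.75
position: [0.5736, -0.0243, 0.3045]
ee_rot: [0.582, 0.813, 0.001, 0.001]
ft_force: [-0.0, -0.4, -0.9]
grip_width: 1.001
grasp_force: 0.0
clock: 29.0
position: [0.5734, -0.0242, 0.3028]
ee_rot: [0.07, 0.998, 0.0, 0.001]
ft_force: [-0.9, -0.4, 0.0]
grip_width: 1.0
grasp_force: 0.0
```

View pics/pol4.png

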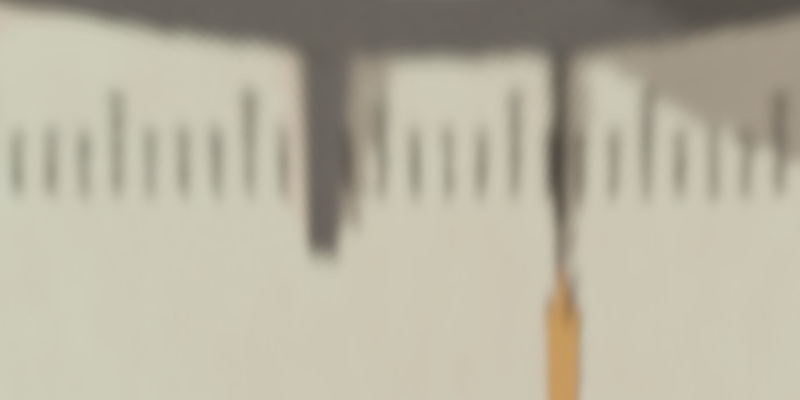

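The needle tip (column 562) lines up with the tab tip (column 562), and the pointer hasn't moved from its stop (column 322). I'm handing it in.

```bash
python3 -c "
from workcell import manip
print(manip.hand_in())"
```

```text
the job is handed in; nothing more can be done
None
```

The job is handed in, but no verdict came back: I pressed the outer knob onto its stop at about 0.42 N m over free turning, then turned the inner knob until the last camera picture showed the needle tip in line with the tab tip, and released both knobs.

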